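# Release, load and close the seed analyser's drawer

## Robot

A 7-joint arm with a two-finger parallel gripper is mounted at the origin on a cart in front of the work surface, level with it; the furniture and walls round the work are solid. World frame = base frame: x ahead of the robot, y to its left, z up, the work surface at z = 0. Lengths are in m, angles in rad, forces in N, time in s.
With the tool pointing down it reaches from about 0.425 to 0.95 m from the base axis. Payload 16.7 kg.
Tool frame: the origin (TCP) lies midway between the tips of the shut fingers; the grasp point (between the pads) lies r.grip_point_offset behind it (r.grip_point_offset is the distance from the TCP to the grasp point, in m); z points along the fingers, y is the line along which they close (so a half turn about z gives the same grasp; the last joint's range is limited). The gripper opens to 94 mm and grips with 3 to 60 N. Pads are 16 mm wide; open, the fingers measure 119 mm over their backs; the gripper's body (75 mm by 177 mm) begins 78 mm behind the grasp point.
Start: joints at [-1.272, 0.426, 0.074, 1.606, -0.034, 1.111, -0.067], TCP at [0.292, 0.608, 0.205] pointing down, gripper open.
Joint ranges: [-2.85, 2.85], [-0.5, 2.14], [-1.23, 1.37], [0.21, 2.46], [-1.02, 4.16], [0.16, 2.05], [-2.73, 2.73]. Speed limits (rad/s): [1.89, 1.89, 2.39, 2.39, 3.01, 3.01, 3.01].

## Interface

Orientations are given as [roll, pitch, yaw] about the fixed x, y, z axes, in that order (R = Rz(yaw) Ry(pitch) Rx(roll)).
In Python, from rig import r gives the robot as it stands.
- The arm moves only by the tool drive_tool, never from a script. Its argument "series" is a list that holds one entry, the list of rows, each a list of 7 numbers: the shift along the world's x, y, z in mm, then the turn, a rotation vector about the world's x, y, z in degrees, then the opening, from -1 (shut) to 1 (fully open), so that 0 is half open. A call has 1 to 20 rows; each row shifts and turns the commanded pose from where the row before left it; what a row does not reach is not made up. A row lasts 1/12 s, in which the tool goes at most 41.7 mm and 7.16 degrees, less where a joint would pass 70% of its speed; a pose out of reach is approached as far as the arm can. A call is refused whole if a number of a shift passes 41.7 or a number of a turn 7.16, either way. A call with a gripper value outside its range is refused whole. The fingers move at their own pace and stop on an object; "newtons" is the grip in N (left out, the last holds). Time passes only in rows, so rows that do not move let the fingers close. It gives the time, the measured TCP pose, the force, the opening and the grip force at its end, in the units of the state.
- r.observe(): the state, without advancing time (a new reading comes with each control period).
- r.grab_frame(name): name is "scene" or "top" or "wrist"; returns the picture (420x560x3 uint8, blue, green, red); there is no depth.
- r.camera_info(name): a dict with "fx", "fy", "cx", "cy" (pixels), "k1" (the pictures are not rectified: a ray, as slopes to the right and down, at radius r is drawn at 1 + k1 r^2 times it, then the intrinsics apply), "R" (3x3) and "t" (3): a world point X has camera coordinates R X + t. Camera axes: x right, y down, z forward; pixel columns grow to the right and rows downward; lengths in m; the calibration is good to about 2 mm. A picture is of the moment at which its call begins: read the wrist's pose just before it. camera_info takes no time and is no camera call; for the wrist camera it gives the pose at the moment of the call.
- r.finish_job(): hands the job in; it is judged then, once.
Trained networks look in the newest picture that a camera, given by its name, has taken for a name from the list of things; names that differ only in an ending like _2 or _b are one class to them, and where a whole thing is asked for, a point or a joint stands for the part that bears it (a point fixed in the world has none). Each returns a list of dicts, best first, with "confidence" (0 to 1); they miss things now and then, are a little off and sometimes report something else, mostly with a low value. They report only what shows in the picture. A call takes as long as a camera call.
- r.look_for(camera, thing): "location" ([x, y, z] in m, in the coordinates of the camera as it stood for that picture, good to about 4 mm: the middle of the surface that is visible of it).
- r.trace(camera, thing): "mask" (420x560 bool, what is visible of it).
- r.landmark_of(camera, thing): "location" ([x, y, z] in m, in the coordinates of the camera as it stood for that picture, good to about 4 mm: a listed point, or the origin of a listed thing).
The state is a dict: "time_s": time; "qpos": joint angles; "joint_velocities": joint speeds; "tau": joint torques, N m; "ee_pos": TCP position; "tcp_rot": TCP orientation; "force": force on the tool from outside, world axes, zero at the start; "moment": the same for the moment, N m; "opening": finger opening in m; "gripper_force": force on a finger pad.
Only numpy, scipy, OpenCV 4.12 (cv2) and the standard library are available. Lean on these libraries where they do the work, as an engineer would, in place of code of your own. Each camera call takes 0.05 s, during which the arm holds its last target. There are 200 camera calls.

## Task

The seed analyser's drawer is locked shut: take the yellow-handled release pin from its stand and press it down through the red-ringed hole to trip the hidden latch, so that the drawer springs out. Stand every red-lidded seed cup that stands loose in front of the robot (not the ones stacked along the wall) in a well of its own, lower the orange cover over them until it sits flat on its ledge, and then push the drawer fully home until it latches. Leave the pin upright in its stand, pushed down to its flange, and do not disturb the dishes, the bottle or the timer.

Things in the scene. Friction and masses are not known exactly. Their poses are not given: they have to be found in the camera images.
- access_hole (a point): centre of the mouth of the round access hole (16 mm wide, red ring, 142 mm above the worktop) in the grey strip on the robot's side of the white seed analyser (fixed, place and yaw vary). The latch pad (24 x 34 mm) lies 42 mm straight below; pushed 10 to 20 mm further (2 to 7 N) it frees the drawer. z up, y the way the drawer comes out, x over the white roof, which begins 32 mm from here
- drawer (a joint): how far the drawer is out, in m: shut and latched about 0.004, fully out 0.245. Once the latch is tripped a spring pushes it slowly out (about 3 N, 1 to 2 s) and keeps it out; pushing it in takes about 10 N, and within 0.004 of its end stop at 0 the latch catches by itself
- drawer_front (a point): centre of the outer face of the drawer's white front panel, 85 mm above the worktop; moves with the drawer. Panel 214 mm wide in x, 10 mm thick, from 12 to 136 mm above the worktop; y points outwards, the way the drawer comes out. The analyser's roof is 142 mm above the worktop; shut, this point lies 10 mm outside the roof's edge
- well_1 (a point): centre of the floor of well 1 of the four in the drawer (2 x 2 at 88 mm pitch), moves with the drawer; its floor is 20 mm above the worktop. The square well is 66 mm wide and 30 mm deep, so a standing cup stays 43 mm proud of the blue well block; y points out along the drawer, z up
- well_2 (a point): centre of the floor of well 2 of the four in the drawer (2 x 2 at 88 mm pitch), moves with the drawer; its floor is 20 mm above the worktop. The square well is 66 mm wide and 30 mm deep, so a standing cup stays 43 mm proud of the blue well block; y points out along the drawer, z up
- well_3 (a point): centre of the floor of well 3 of the four in the drawer (2 x 2 at 88 mm pitch), moves with the drawer; its floor is 20 mm above the worktop. The square well is 66 mm wide and 30 mm deep, so a standing cup stays 43 mm proud of the blue well block; y points out along the drawer, z up
- well_4 (a point): centre of the floor of well 4 of the four in the drawer (2 x 2 at 88 mm pitch), moves with the drawer; its floor is 20 mm above the worktop. The square well is 66 mm wide and 30 mm deep, so a standing cup stays 43 mm proud of the blue well block; y points out along the drawer, z up
- cover_seat (a point): centre of the ledge round the blue well block, on which the cover's lower rim rests, 36 mm above the worktop; moves with the drawer. The block is 176 mm square and stands 14 mm above the ledge; y points out along the drawer. The front panel's inner face is 108 mm in +y from here
- cover_grip (a point): grip point 1 mm below the top of the black grip bar (80 mm long in x, 18 in y, 24 tall) on the orange cover (0.2 kg), which starts on the analyser's roof. The cover is an upturned box, 192 mm square outside, 186 inside, 64 deep; lower rim 91 mm and top face 23 mm below this point; z up. Seated, it clears well-seated cups by 7 mm and the roof of the drawer's opening by 6 mm
- pin_grip (a point): middle of the handle of the release pin: yellow handle 24 mm thick, 50 mm long; flange 34 mm wide 25 to 30 mm below this point; then a steel shank 8 mm thick, 75 mm long; 0.08 kg. z runs up along the pin, the tip is 105 mm below this point. It starts upright in its stand, flange on the stand's top, 30 mm above stand_top
- pin_tip (a point): tip of the release pin's shank; z runs from the tip up along the pin
- stand_top (a point): centre of the mouth of the hole in the blue pin stand (fixed, 60 x 60 mm block, 84 mm tall); hole 18 mm wide, 78 mm deep, with a small chamfer
- cup_1_mid (a point): middle (half-way up) of screw-lid sample cup of pale pulses: clear body about 50 mm wide with a red lid 62 mm wide (the top 20 mm), 73 mm tall, 0.13 kg. Underside 36.5 mm below this point; z up along the cup. Take it across the red lid. None if this cup is absent today
- cup_2_mid (a point): middle (half-way up) of screw-lid sample cup of black pulses: clear body about 50 mm wide with a red lid 62 mm wide (the top 20 mm), 73 mm tall, 0.13 kg. Underside 36.5 mm below this point; z up along the cup. Take it across the red lid. None if this cup is absent today
- cup_3_mid (a point): middle (half-way up) of screw-lid sample cup of dark red pulses: clear body about 50 mm wide with a red lid 62 mm wide (the top 20 mm), 73 mm tall, 0.13 kg. Underside 36.5 mm below this point; z up along the cup. Take it across the red lid. None if this cup is absent today
- cup_4_mid (a point): middle (half-way up) of screw-lid sample cup of yellow pulses: clear body about 50 mm wide with a red lid 62 mm wide (the top 20 mm), 73 mm tall, 0.13 kg. Underside 36.5 mm below this point; z up along the cup. Take it across the red lid. None if this cup is absent today
- petri: stack of white dishes, 90 mm wide, 32 mm tall, bystander, origin under its centre
- white_bottle: small white bottle with a red cap, 65 mm wide, 116 mm tall, bystander, origin under its centre
- bench_timer_mid (a point): middle of a small white timer, 66 x 66 x 19 mm, bystander

How it is judged:
On the way, in this order (a step that is already met when the one before it is completed fails the run):
1. the pin, put down through the access hole, has tripped the latch and the drawer starts to come out (z of pin_tip in the frame of access_hole below -0.048 m and horizontal distance between pin_tip and access_hole below 0.012 m and value of joint drawer above 0.012 m).
2. with the drawer out, every cup stands in a well of its own (value of joint drawer above 0.22 m and ((horizontal distance between cup_1_mid and well_1 below 0.012 m and z of cup_1_mid in the frame of well_1 below 0.043 m and angle between cup_1_mid's own z axis and vertical below 0.2 rad) or (horizontal distance between cup_1_mid and well_2 below 0.012 m and z of cup_1_mid in the frame of well_2 below 0.043 m and angle between cup_1_mid's own z axis and vertical below 0.2 rad) or (horizontal distance between cup_1_mid and well_3 below 0.012 m and z of cup_1_mid in the frame of well_3 below 0.043 m and angle between cup_1_mid's own z axis and vertical below 0.2 rad) or (horizontal distance between cup_1_mid and well_4 below 0.012 m and z of cup_1_mid in the frame of well_4 below 0.043 m and angle between cup_1_mid's own z axis and vertical below 0.2 rad)) and ((horizontal distance between cup_2_mid and well_1 below 0.012 m and z of cup_2_mid in the frame of well_1 below 0.043 m and angle between cup_2_mid's own z axis and vertical below 0.2 rad) or (horizontal distance between cup_2_mid and well_2 below 0.012 m and z of cup_2_mid in the frame of well_2 below 0.043 m and angle between cup_2_mid's own z axis and vertical below 0.2 rad) or (horizontal distance between cup_2_mid and well_3 below 0.012 m and z of cup_2_mid in the frame of well_3 below 0.043 m and angle between cup_2_mid's own z axis and vertical below 0.2 rad) or (horizontal distance between cup_2_mid and well_4 below 0.012 m and z of cup_2_mid in the frame of well_4 below 0.043 m and angle between cup_2_mid's own z axis and vertical below 0.2 rad)) and ((horizontal distance between cup_3_mid and well_1 below 0.012 m and z of cup_3_mid in the frame of well_1 below 0.043 m and angle between cup_3_mid's own z axis and vertical below 0.2 rad) or (horizontal distance between cup_3_mid and well_2 below 0.012 m and z of cup_3_mid in the frame of well_2 below 0.043 m and angle between cup_3_mid's own z axis and vertical below 0.2 rad) or (horizontal distance between cup_3_mid and well_3 below 0.012 m and z of cup_3_mid in the frame of well_3 below 0.043 m and angle between cup_3_mid's own z axis and vertical below 0.2 rad) or (horizontal distance between cup_3_mid and well_4 below 0.012 m and z of cup_3_mid in the frame of well_4 below 0.043 m and angle between cup_3_mid's own z axis and vertical below 0.2 rad)) and ((horizontal distance between cup_4_mid and well_1 below 0.012 m and z of cup_4_mid in the frame of well_1 below 0.043 m and angle between cup_4_mid's own z axis and vertical below 0.2 rad) or (horizontal distance between cup_4_mid and well_2 below 0.012 m and z of cup_4_mid in the frame of well_2 below 0.043 m and angle between cup_4_mid's own z axis and vertical below 0.2 rad) or (horizontal distance between cup_4_mid and well_3 below 0.012 m and z of cup_4_mid in the frame of well_3 below 0.043 m and angle between cup_4_mid's own z axis and vertical below 0.2 rad) or (horizontal distance between cup_4_mid and well_4 below 0.012 m and z of cup_4_mid in the frame of well_4 below 0.043 m and angle between cup_4_mid's own z axis and vertical below 0.2 rad))), for 0.2 s.
3. the cover sits flat on its ledge over the cups, drawer still out (all of step 2 and horizontal distance between cover_grip and cover_seat below 0.012 m and z of cover_grip in the frame of cover_seat below 0.095 m and angle between cover_grip's own z axis and vertical below 0.04 rad), for 0.2 s.
At the end, for the whole second after the job is handed in: drawer shut and latched (under 8 mm out); every present cup upright on the floor of a well of its own (within 12 mm of its centre); cover flat on its ledge (within 4 mm in height, 12 mm sideways); pin upright in its stand, flange within 6 mm of the stand's top (value of joint drawer below 0.008 m and ((horizontal distance between cup_1_mid and well_1 below 0.012 m and z of cup_1_mid in the frame of well_1 below 0.043 m and angle between cup_1_mid's own z axis and vertical below 0.2 rad) or (horizontal distance between cup_1_mid and well_2 below 0.012 m and z of cup_1_mid in the frame of well_2 below 0.043 m and angle between cup_1_mid's own z axis and vertical below 0.2 rad) or (horizontal distance between cup_1_mid and well_3 below 0.012 m and z of cup_1_mid in the frame of well_3 below 0.043 m and angle between cup_1_mid's own z axis and vertical below 0.2 rad) or (horizontal distance between cup_1_mid and well_4 below 0.012 m and z of cup_1_mid in the frame of well_4 below 0.043 m and angle between cup_1_mid's own z axis and vertical below 0.2 rad)) and ((horizontal distance between cup_2_mid and well_1 below 0.012 m and z of cup_2_mid in the frame of well_1 below 0.043 m and angle between cup_2_mid's own z axis and vertical below 0.2 rad) or (horizontal distance between cup_2_mid and well_2 below 0.012 m and z of cup_2_mid in the frame of well_2 below 0.043 m and angle between cup_2_mid's own z axis and vertical below 0.2 rad) or (horizontal distance between cup_2_mid and well_3 below 0.012 m and z of cup_2_mid in the frame of well_3 below 0.043 m and angle between cup_2_mid's own z axis and vertical below 0.2 rad) or (horizontal distance between cup_2_mid and well_4 below 0.012 m and z of cup_2_mid in the frame of well_4 below 0.043 m and angle between cup_2_mid's own z axis and vertical below 0.2 rad)) and ((horizontal distance between cup_3_mid and well_1 below 0.012 m and z of cup_3_mid in the frame of well_1 below 0.043 m and angle between cup_3_mid's own z axis and vertical below 0.2 rad) or (horizontal distance between cup_3_mid and well_2 below 0.012 m and z of cup_3_mid in the frame of well_2 below 0.043 m and angle between cup_3_mid's own z axis and vertical below 0.2 rad) or (horizontal distance between cup_3_mid and well_3 below 0.012 m and z of cup_3_mid in the frame of well_3 below 0.043 m and angle between cup_3_mid's own z axis and vertical below 0.2 rad) or (horizontal distance between cup_3_mid and well_4 below 0.012 m and z of cup_3_mid in the frame of well_4 below 0.043 m and angle between cup_3_mid's own z axis and vertical below 0.2 rad)) and ((horizontal distance between cup_4_mid and well_1 below 0.012 m and z of cup_4_mid in the frame of well_1 below 0.043 m and angle between cup_4_mid's own z axis and vertical below 0.2 rad) or (horizontal distance between cup_4_mid and well_2 below 0.012 m and z of cup_4_mid in the frame of well_2 below 0.043 m and angle between cup_4_mid's own z axis and vertical below 0.2 rad) or (horizontal distance between cup_4_mid and well_3 below 0.012 m and z of cup_4_mid in the frame of well_3 below 0.043 m and angle between cup_4_mid's own z axis and vertical below 0.2 rad) or (horizontal distance between cup_4_mid and well_4 below 0.012 m and z of cup_4_mid in the frame of well_4 below 0.043 m and angle between cup_4_mid's own z axis and vertical below 0.2 rad)) and horizontal distance between cover_grip and cover_seat below 0.012 m and z of cover_grip in the frame of cover_seat below 0.095 m and angle between cover_grip's own z axis and vertical below 0.04 rad and horizontal distance between pin_grip and stand_top below 0.012 m and angle between pin_grip's own z axis and vertical below 0.12 rad and z of pin_grip in the frame of stand_top below 0.036 m); the robot touches nothing.
It fails at once if the stack of dishes was pushed more than 3 cm (distance of petri from where it was at the start of the episode above 0.03 m).
It fails at once if the bottle was pushed more than 3 cm (distance of white_bottle from where it was at the start of the episode above 0.03 m).
It fails at once if the timer was pushed more than 3 cm (distance of bench_timer_mid from where it was at the start of the episode above 0.03 m).
Of cup_1, cup_2, cup_3, cup_4 only 2 to 4 are there at a start; the rules pass over those that are not, and their reading is None.
At some moment in a run one of cup_1, cup_2, cup_3, cup_4 may be knocked a few centimetres aside while the robot is not near it.
It also fails if it takes over 208 s, if anything falls off the work surface, if the arm or the gripper's body presses on something with over 40 N, if the wrist force passes 120 N, or if a joint passes its speed limit or range.

## Working session

There is one attempt and no reset: what is moved stays moved. The work goes in short steps, Python scripts to look and compute and a tool call to move; the robot and the scene stay as the last step left them, time stands still between calls to the robot, and variables do not carry over. Pictures are saved under pics/ and viewed, at most 14 in all, crops included, and the job is handed in when it is done.

Besides the shell and the picture viewer there is one more tool, called after "Call:" by a JSON object that holds its "op" and its "data". drive_tool: Moves the arm, as the interface text tells. Its arguments: {"type":"object","properties":{"series":{"type":"array"},"newtons":{"type":"number"}},"required":["series"]}

```bash
mkdir -p pics; ls
cat > h.py <<'E'
from rig import r
import numpy as np, cv2
def w(cam,p,ci):
    return np.array(ci["R"]).T@(np.array(p)-np.array(ci["t"]))
def snap(cam,name=None):
    ci=r.camera_info(cam); im=r.grab_frame(cam)
    if name: cv2.imwrite("pics/%s.png"%name,im)
    return ci,im
def lm(cam,ci,things,n=1,fn="landmark_of"):
    for t in things:
        for d in getattr(r,fn)(cam,t)[:n]:
            print(cam,t,round(d["confidence"],2),np.round(w(cam,d["location"],ci),4))
E
python3 - <<'E'
from h import *
print(r.grip_point_offset); o=r.observe(); print(o)
for c in("scene","top"):
    ci,im=snap(c,c+"0")
    lm(c,ci,["access_hole","drawer_front","stand_top","pin_grip","cover_grip","petri","white_bottle","bench_timer_mid"])
    lm(c,ci,["cup_1_mid"],8)
    for t in ["cup_2_mid","cup_3_mid","cup_4_mid"]: lm(c,ci,[t],1)
cv2.imwrite("pics/both0.png",cv2.resize(np.hstack([cv2.imread("pics/scene0.png"),cv2.imread("pics/top0.png")]),(800,300)))
E
```

```text
pics
0.0188
{'time_s': 0.0, 'qpos': array([-1.27251055,  0.4267589 ,  0.07387214,  1.60660769, -0.03412544,
        1.11077982, -0.06713797]), 'joint_velocities': array([ 1.18006399e-04, -1.63470389e-04, -7.87375455e-04, -8.27010406e-04,
        1.08011798e-03,  6.09529745e-04,  8.50922758e-05]), 'tau': array([ 1.48469513e-03, -9.35815430e+01,  3.66771229e+00, -4.54175413e+01,
       -4.87892947e-02,  2.05007487e-02,  1.39635495e-04]), 'ee_pos': array([0.29209951, 0.60804137, 0.20475799]), 'tcp_rot': array([-3.14030187e+00,  8.39380686e-05,  2.69370661e+00]), 'force': array([ 0.37893108, -0.21755246,  0.27898518]), 'moment': array([ 0.00923837, -0.00683177,  0.03753647]), 'gripper_force': 0.0, 'opening': 0.09414032405071371}
top drawer_front 0.69 [ 0.6244 -0.1665  0.0848]
top pin_grip 0.61 [0.5624 0.3977 0.1115]
top white_bottle 0.19 [ 0.4659 -0.2949  0.1415]
top bench_timer_mid 0.62 [0.3296 0.244  0.0139]
top cup_1_mid 0.58 [0.4446 0.1962 0.0398]
top cup_2_mid 0.67 [0.5689 0.4043 0.0877]
```

View pics/top0.png

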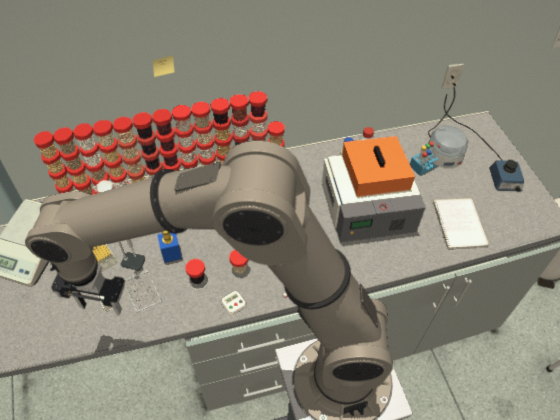

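View pics/scene0.png

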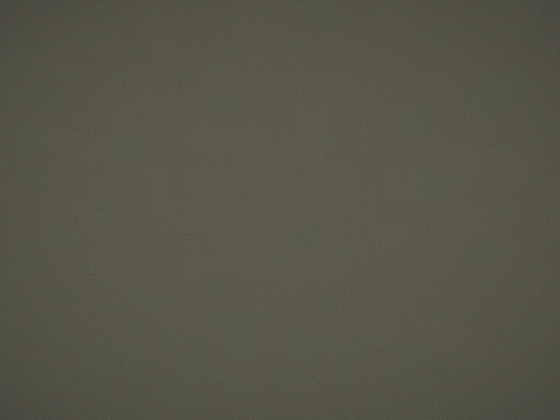

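Call:
{"op": "drive_tool", "data": {"series": [[[0, 0, 40, 0, 0, 0, 1], [0, 0, 40, 0, 0, 0, 1], [20, -20, 20, 0, 0, 0, 1], [25, -25, 0, 0, 0, 0, 1], [25, -25, 0, 0, 0, 0, 1], [25, -25, 0, 0, 0, 0, 1], [25, -25, 0, 0, 0, 0, 1], [25, -25, 0, 0, 0, 0, 1], [10, -15, 0, 0, 0, 0, 1], [0, 0, 0, 0, 0, 0, 1]]]}}

```text
time_s: 2.13
ee_pos: [0.4509, 0.444, 0.3059]
tcp_rot: [-3.141, 0.002, 2.687]
force: [0.2, 0.4, 0.2]
opening: 0.0937
gripper_force: 0.0
```

Run:
```python
from h import *
o=r.observe(); print(o["ee_pos"],o["tcp_rot"],o["time_s"])
T=["access_hole","drawer_front","stand_top","pin_grip","cover_grip","petri","white_bottle","bench_timer_mid"]
for c in("top","wrist"):
    ci,im=snap(c,c+"1")
    lm(c,ci,T)
    lm(c,ci,["cup_1_mid"],8)
    for t in ["cup_2_mid","cup_3_mid","cup_4_mid"]: lm(c,ci,[t],2)
cv2.imwrite("pics/b1.png",cv2.resize(np.hstack([cv2.imread("pics/top1.png"),cv2.imread("pics/wrist1.png")]),(800,300)))
```

```text
[0.450916   0.44403743 0.30587732] [-3.14140840e+00  1.62507671e-03  2.68735103e+00] 2.1333
top access_hole 0.98 [ 0.4656 -0.2944  0.1408]
top stand_top 0.65 [0.5672 0.4047 0.0838]
top pin_grip 0.65 [0.5662 0.4003 0.1151]
top cover_grip 0.79 [ 0.6088 -0.3254  0.2372]
top petri 0.66 [7.534e-01 1.813e-01 2.000e-04]
top white_bottle 0.8 [0.7095 0.3356 0.0021]
top bench_timer_mid 0.64 [0.3272 0.2422 0.0114]
top cup_1_mid 0.74 [0.4442 0.2006 0.0364]
wrist stand_top 0.78 [0.561  0.4029 0.081 ]
wrist pin_grip 0.73 [0.5623 0.4034 0.1107]
wrist cover_grip 0.58 [0.3284 0.241  0.0067]
wrist petri 0.67 [ 0.7503  0.182  -0.0034]
wrist white_bottle 0.96 [ 7.060e-01  3.377e-01 -4.000e-04]
wrist bench_timer_mid 0.92 [0.3292 0.2442 0.0055]
wrist cup_1_mid 0.92 [0.4485 0.1984 0.0361]
wrist cup_2_mid 0.76 [0.4453 0.3356 0.0347]
wrist cup_4_mid 0.45 [7.506e-01 1.821e-01 2.000e-04]
```

View pics/b1.png

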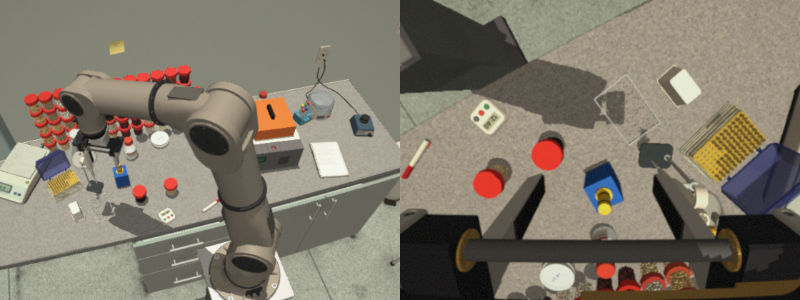

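Call:
{"op": "drive_tool", "data": {"series": [[[28, -10, 0, 0, 0, 6, 1], [28, -11, 0, 0, 0, 6, 1], [28, -11, 0, 0, 0, 6, 1], [28, -10, -20, 0, 0, 6, 1], [0, 0, -30, 0, 0, 2, 1], [0, 0, -36, 0, 0, 0, 1], [0, 0, 0, 0, 0, 0, 1], [0, 0, 0, 0, 0, 0, 1]]]}}

```text
time_s: 4.1
ee_pos: [0.5585, 0.406, 0.2185]
tcp_rot: [-3.139, -0.003, -3.136]
force: [0.7, 1.3, -0.1]
opening: 0.0941
gripper_force: 0.0
```

Run:
```python
from h import *
o=r.observe(); print(o["ee_pos"],o["tcp_rot"],o["time_s"])
for c in("wrist","top"):
    ci,im=snap(c,c+"2")
    lm(c,ci,["stand_top","pin_grip","access_hole","drawer_front","cover_grip"])
    lm(c,ci,["cup_1_mid"],4)
```

```text
[0.55850298 0.40595943 0.21852091] [-3.13941876e+00 -2.58016099e-03 -3.13594897e+00] 4.1
wrist stand_top 0.78 [0.564  0.4035 0.0804]
wrist pin_grip 0.86 [0.5641 0.4015 0.1146]
wrist cover_grip 0.66 [7.079e-01 3.385e-01 1.000e-04]
wrist cup_1_mid 0.79 [0.4483 0.1985 0.0346]
top stand_top 0.9 [0.5665 0.4051 0.0845]
top pin_grip 0.66 [0.565  0.4006 0.1138]
top access_hole 0.95 [ 0.4655 -0.2921  0.1409]
top drawer_front 0.78 [ 0.6252 -0.1726  0.0852]
top cover_grip 0.85 [ 0.61   -0.328   0.2377]
top cup_1_mid 0.68 [0.4465 0.1997 0.0355]
top cup_1_mid 0.4 [ 0.6253 -0.1673  0.0857]
top cup_1_mid 0.26 [ 0.711   0.3421 -0.0017]
```

Call:
{"op": "drive_tool", "data": {"newtons": 30, "series": [[[6, -4, -30, 0, 0, 0, 1], [0, 0, -30, 0, 0, 0, 1], [0, 0, -30, 0, 0, 0, 1], [0, 0, -20, 0, 0, 0, 1], [0, 0, -8, 0, 0, 0, 1], [0, 0, 0, 0, 0, 0, 1], [0, 0, 0, 0, 0, 0, 0], [0, 0, 0, 0, 0, 0, -0.5], [0, 0, 0, 0, 0, 0, -1], [0, 0, 0, 0, 0, 0, -1], [0, 0, 0, 0, 0, 0, -1], [0, 0, 0, 0, 0, 0, -1], [0, 0, 0, 0, 0, 0, -1]]]}}

```text
time_s: 5.88
ee_pos: [0.5653, 0.4025, 0.1017]
tcp_rot: [3.141, 0.0, -3.136]
force: [-0.0, -0.4, -0.3]
opening: 0.0507
gripper_force: 0.0
```

Call:
{"op": "drive_tool", "data": {"series": [[[0, 0, 0, 0, 0, 0, -1], [0, 0, 0, 0, 0, 0, -1], [0, 0, 0, 0, 0, 0, -1], [0, 0, 0, 0, 0, 0, -1], [0, 0, 0, 0, 0, 0, -1], [0, 0, 0, 0, 0, 0, -1], [0, 0, 0, 0, 0, 0, -1], [0, 0, 0, 0, 0, 0, -1], [0, 0, 0, 0, 0, 0, -1], [0, 0, 0, 0, 0, 0, -1]]]}}

```text
time_s: 6.72
ee_pos: [0.5652, 0.4024, 0.1014]
tcp_rot: [-3.141, -0.0, -3.136]
force: [-0.9, -0.2, -0.4]
opening: 0.0235
gripper_force: 30.0
```

Call:
{"op": "drive_tool", "data": {"series": [[[0, 0, 30, 0, 0, 0, -1], [0, 0, 35, 0, 0, 0, -1], [0, 0, 35, 0, 0, 0, -1], [0, 0, 40, 0, 0, 0, -1], [0, 0, 40, 0, 0, 0, -1], [0, 0, 40, 0, 0, 0, -1], [-4, -28, 20, 0, 0, 0, -1], [-4, -28, 0, 0, 0, 0, -1], [-4, -28, 0, 0, 0, 0, -1], [-4, -28, 0, 0, 0, 0, -1], [-4, -28, 0, 0, 0, 0, -1], [-4, -28, 0, 0, 0, 0, -1], [-4, -28, 0, 0, 0, 0, -1], [-4, -28, 0, 0, 0, 0, -1], [-4, -28, 0, 0, 0, 0, -1], [-4, -28, 0, 0, 0, 0, -1], [-4, -28, 0, 0, 0, 0, -1], [-4, -28, 0, 0, 0, 0, -1], [-4, -28, 0, 0, 0, 0, -1], [-4, -28, 0, 0, 0, 0, -1]]]}}

```text
time_s: 8.38
ee_pos: [0.5087, 0.009, 0.3416]
tcp_rot: [3.141, 0.0, -3.136]
force: [0.4, 0.6, -1.1]
opening: 0.0231
gripper_force: 30.0
```

Call:
{"op": "drive_tool", "data": {"series": [[[-4, -28, 0, 0, 0, 0, -1], [-4, -28, 0, 0, 0, 0, -1], [-4, -28, 0, 0, 0, 0, -1], [-4, -28, 0, 0, 0, 0, -1], [-4, -28, 0, 0, 0, 0, -1], [-4, -28, 0, 0, 0, 0, -1], [-4, -28, 0, 0, 0, 0, -1], [-4, -28, 0, 0, 0, 0, -1], [-4, -28, 0, 0, 0, 0, -1], [-4, -28, 0, 0, 0, 0, -1], [-8, -20, 0, 0, 0, 0, -1], [0, 0, 0, 0, 0, 0, -1], [0, 0, 0, 0, 0, 0, -1], [0, 0, 0, 0, 0, 0, -1]]]}}

```text
time_s: 9.55
ee_pos: [0.4614, -0.2891, 0.3414]
tcp_rot: [3.141, -0.0, -3.135]
force: [-0.0, 0.4, -1.3]
opening: 0.0235
gripper_force: 30.0
```

Run:
```python
from h import *
o=r.observe(); print(o["ee_pos"],o["tcp_rot"],o["time_s"],o["opening"])
ci,im=snap("wrist","wrist3")
T=["access_hole","pin_tip","pin_grip","drawer_front","cover_grip","cup_1_mid","cup_3_mid"]
lm("wrist",ci,T,2)
ci,im=snap("wrist"); lm("wrist",ci,T[:4])
ci,im=snap("top","top3"); lm("top",ci,["access_hole","pin_tip","pin_grip","drawer_front"]); lm("top",ci,["cup_1_mid"],5)
cv2.imwrite("pics/b3.png",cv2.resize(np.hstack([cv2.imread("pics/top3.png"),cv2.imread("pics/wrist3.png")]),(800,300)))
```

```text
[ 0.46138527 -0.28905594  0.34141816] [ 3.14129952e+00 -3.93769434e-05 -3.13543906e+00] 9.55 0.02346656543958068
wrist access_hole 0.8 [ 0.4676 -0.2945  0.1365]
wrist access_hole 0.73 [ 0.4608 -0.2897  0.252 ]
wrist pin_tip 0.86 [ 0.4621 -0.288   0.252 ]
wrist pin_grip 0.83 [ 0.4595 -0.288   0.3514]
wrist cover_grip 0.69 [ 0.6122 -0.3241  0.2278]
wrist access_hole 0.6 [ 0.4639 -0.2966  0.1387]
wrist pin_tip 0.62 [ 0.4605 -0.2844  0.2506]
wrist pin_grip 0.7 [ 0.4599 -0.2899  0.3529]
top pin_tip 0.44 [0.5668 0.4052 0.0863]
top drawer_front 0.62 [ 0.622  -0.1668  0.0864]
top cup_1_mid 0.84 [0.4476 0.1978 0.035 ]
top cup_1_mid 0.28 [ 0.6587 -0.2471  0.0195]
```

View pics/b3.png

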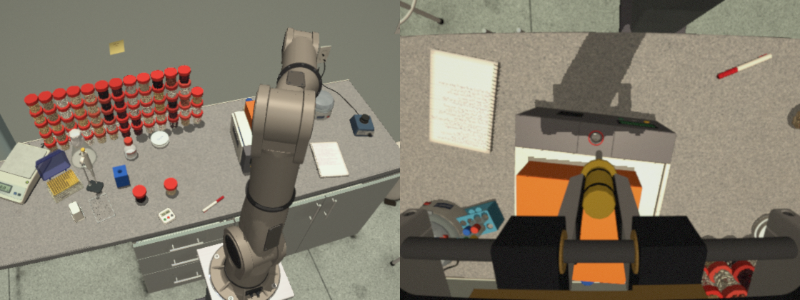

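```bash
cat >> h.py <<'E'
def px(ci,uv,z):
    uv=np.array([[uv]],float); K=np.array([[ci["fx"],0,ci["cx"]],[0,ci["fy"],ci["cy"]],[0,0,1.]])
    s=cv2.undistortPoints(uv,K,np.array([ci["k1"],0,0,0.]))[0,0]
    R=np.array(ci["R"]);t=np.array(ci["t"]); c=-R.T@t; d=R.T@np.array([s[0],s[1],1])
    return c+d*(z-c[2])/d[2]
def red(im,box):
    x0,y0,x1,y1=box; h=cv2.cvtColor(im[y0:y1,x0:x1],cv2.COLOR_BGR2HSV)
    m=(((h[...,0]<8)|(h[...,0]>172))&(h[...,1]>130)&(h[...,2]>60)).astype(np.uint8)
    p=cv2.findNonZero(m)
    return m,p
E
python3 - <<'E'
from h import *
ci=r.camera_info("wrist"); im=cv2.imread("pics/wrist3.png")
m,p=red(im,(245,170,305,220)); (c,rad)=cv2.minEnclosingCircle(p); b=cv2.boundingRect(p); print(c,rad,b,len(p))
u=(245+b[0]+b[2]/2-.5,170+b[1]+b[3]/2-.5); print(u,px(ci,u,.142))
a,bb=px(ci,(164,210),.142),px(ci,(375,228),.142); print(a,bb,np.degrees(np.arctan2(*(bb-a)[:2])))
cv2.imwrite("pics/c3.png",cv2.resize(im[130:330,150:400],None,fx=3,fy=3,interpolation=2))
E
```

```text
(28.98638153076172, 22.620622634887695) 10.622563362121582 (19, 13, 21, 21) 108
(274.0, 193.0) [ 0.46678398 -0.29380568  0.142     ]
[ 0.48930949 -0.43157769  0.142     ] [ 0.51156478 -0.16525572  0.142     ] 4.776843243772795
```

View pics/c3.png

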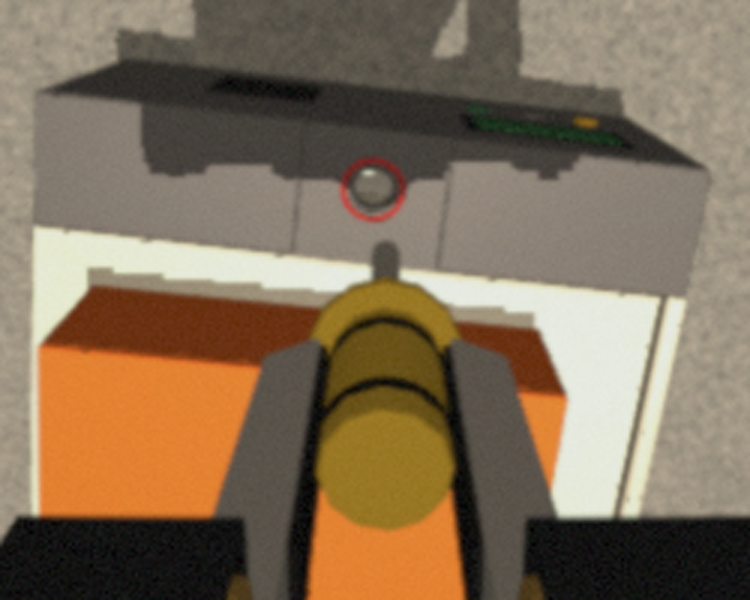

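Run:
```python
from h import *
ci=r.camera_info("wrist")
print(px(ci,(150+386/3,130+250/3),.249), px(ci,(150+386/3,130+465/3),.377))
a,b=px(ci,(161.7,205.7),.142),px(ci,(378.3,229.3),.142); print(a,b,np.degrees(np.arctan2(*(b-a)[:2])))
```

```text
[ 0.46030381 -0.28833755  0.249     ] [ 0.45926219 -0.28859233  0.377     ]
[ 0.48373279 -0.43394668  0.142     ] [ 0.51330131 -0.16084521  0.142     ] 6.179307764477689
```

Call:
{"op": "drive_tool", "data": {"series": [[[6, -5, -20, 0, 0, 0, -1], [0, 0, -30, 0, 0, 0, -1], [0, 0, -25, 0, 0, 0, -1], [0, 0, -14, 0, 0, 0, -1], [0, 0, 0, 0, 0, 0, -1], [0, 0, 0, 0, 0, 0, -1]]]}}

```text
time_s: 11.0
ee_pos: [0.4671, -0.2946, 0.2525]
tcp_rot: [-3.142, -0.001, -3.136]
force: [-0.5, 0.0, -0.4]
opening: 0.0235
gripper_force: 30.0
```

Run:
```python
from h import *
o=r.observe(); print(o["ee_pos"],o["tcp_rot"],o["time_s"],o["opening"])
ci,im=snap("wrist","wrist4")
m,p=red(im,(200,150,350,300)); print(cv2.boundingRect(p),len(p))
cv2.imwrite("pics/c4.png",cv2.resize(im[130:330,150:400],None,fx=3,fy=3,interpolation=2))
```

```text
[ 0.46712607 -0.29463353  0.25252026] [-3.14156357e+00 -1.00534881e-03 -3.13582377e+00] 11.0 0.023522274075199065
(65, 45, 28, 26) 168
```

View pics/c4.png

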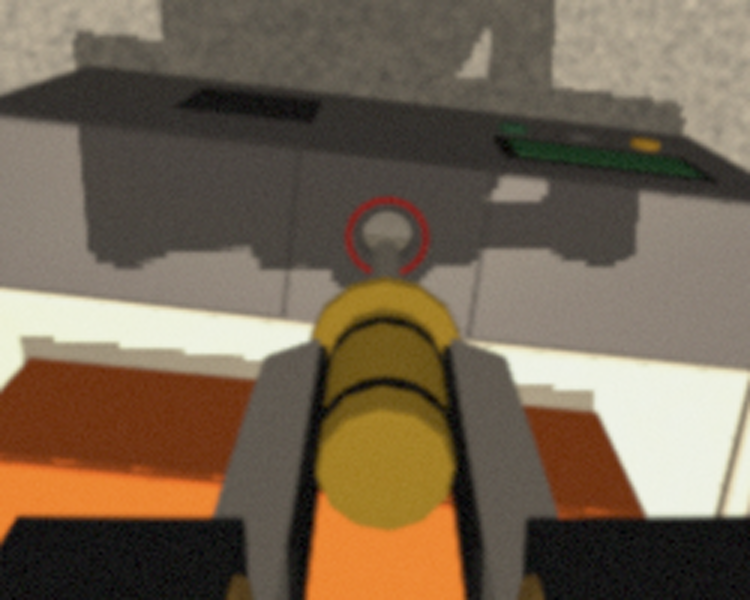

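Run:
```python
from h import *
ci=r.camera_info("wrist")
print(px(ci,(278.7,213),.160), px(ci,(279.1,208.8),.142), np.array(ci["R"]).T@-np.array(ci["t"]))
```

```text
[ 0.46660822 -0.29362189  0.16      ] [ 0.46788012 -0.29320278  0.142     ] [ 0.38463593 -0.29460199  0.43054998]
```

Call:
{"op": "drive_tool", "data": {"series": [[[1, 0, -12, 0, 0, 0, -1], [0, 0, -14, 0, 0, 0, -1], [0, 0, -14, 0, 0, 0, -1], [0, 0, -10, 0, 0, 0, -1], [0, 0, 0, 0, 0, 0, -1], [0, 0, 0, 0, 0, 0, -1]]]}}

```text
time_s: 11.55
ee_pos: [0.4683, -0.2947, 0.2026]
tcp_rot: [-3.141, -0.0, -3.136]
force: [0.0, -0.2, -0.0]
opening: 0.0238
gripper_force: 30.0
```

Free insertion; tip ~32 mm below mouth. Now press.

Call:
{"op": "drive_tool", "data": {"series": [[[0, 0, -8, 0, 0, 0, -1], [0, 0, -6, 0, 0, 0, -1], [0, 0, -5, 0, 0, 0, -1], [0, 0, -5, 0, 0, 0, -1], [0, 0, -3, 0, 0, 0, -1], [0, 0, 0, 0, 0, 0, -1], [0, 0, 0, 0, 0, 0, -1]]]}}

```text
time_s: 12.13
ee_pos: [0.4686, -0.2948, 0.1757]
tcp_rot: [-3.141, 0.001, -3.136]
force: [2.1, -1.4, 4.1]
opening: 0.0236
gripper_force: 30.0
```

Run:
```python
from h import *
o=r.observe(); print(o["ee_pos"],o["force"],o["time_s"],o["opening"])
ci,im=snap("wrist"); lm("wrist",ci,["drawer_front","pin_tip","pin_grip"])
ci,im=snap("top"); lm("top",ci,["drawer_front"])
```

```text
[ 0.46857004 -0.29483425  0.17565803] [ 2.13217608 -1.3834032   4.05759869] 12.1333 0.023623271338615647
wrist drawer_front 0.9 [ 0.6319 -0.0922  0.081 ]
wrist pin_tip 0.49 [ 0.4666 -0.292   0.1366]
wrist pin_grip 0.95 [ 0.4651 -0.2946  0.1869]
top drawer_front 0.95 [ 0.6375 -0.0468  0.084 ]
```

Call:
{"op": "drive_tool", "data": {"series": [[[0, 0, 25, 0, 0, 0, -1], [0, 0, 35, 0, 0, 0, -1], [0, 0, 35, 0, 0, 0, -1], [0, 0, 35, 0, 0, 0, -1], [0, 0, 25, 0, 0, 0, -1], [4, 29, 10, 0, 0, 0, -1], [4, 29, 0, 0, 0, 0, -1], [4, 29, 0, 0, 0, 0, -1], [4, 29, 0, 0, 0, 0, -1], [4, 29, 0, 0, 0, 0, -1], [4, 29, 0, 0, 0, 0, -1], [4, 29, 0, 0, 0, 0, -1], [4, 29, 0, 0, 0, 0, -1], [4, 29, 0, 0, 0, 0, -1], [4, 29, 0, 0, 0, 0, -1], [4, 29, 0, 0, 0, 0, -1], [4, 29, 0, 0, 0, 0, -1]]]}}

```text
time_s: 13.85
ee_pos: [0.5153, 0.0548, 0.3398]
tcp_rot: [-3.141, -0.002, -3.135]
force: [1.0, -0.4, 0.3]
opening: 0.0233
gripper_force: 30.0
```

Call:
{"op": "drive_tool", "data": {"series": [[[4, 29, 0, 0, 0, 0, -1], [4, 29, 0, 0, 0, 0, -1], [4, 29, 0, 0, 0, 0, -1], [4, 29, 0, 0, 0, 0, -1], [4, 29, 0, 0, 0, 0, -1], [4, 29, 0, 0, 0, 0, -1], [4, 29, 0, 0, 0, 0, -1], [4, 29, 0, 0, 0, 0, -1], [4, 29, 0, 0, 0, 0, -1], [4, 29, 0, 0, 0, 0, -1], [4, 29, 0, 0, 0, 0, -1], [4, 29, 0, 0, 0, 0, -1], [0, 0, 0, 0, 0, 0, -1], [0, 0, 0, 0, 0, 0, -1], [0, 0, 0, 0, 0, 0, -1]]]}}

```text
time_s: 15.1
ee_pos: [0.5639, 0.4006, 0.3396]
tcp_rot: [-3.14, -0.001, -3.136]
force: [-0.4, -0.9, -2.0]
opening: 0.0232
gripper_force: 30.0
```

Run:
```python
from h import *
o=r.observe(); print(o["ee_pos"],o["tcp_rot"],o["time_s"])
for i in range(2):
    ci,im=snap("wrist","wrist5"); lm("wrist",ci,["stand_top","pin_tip","pin_grip"])
lm("wrist",ci,["cup_1_mid"],3)
ci,im=snap("top","top5"); lm("top",ci,["drawer_front","stand_top","well_1","well_2","well_3","well_4","cover_seat","cover_grip","cup_3_mid"])
cv2.imwrite("pics/b5.png",cv2.resize(np.hstack([im,cv2.imread("pics/wrist5.png")]),(800,300)))
```

```text
[0.56389412 0.40062444 0.33957324] [-3.13984370e+00 -1.49010250e-03 -3.13581603e+00] 15.1
wrist stand_top 0.86 [0.5605 0.4049 0.0813]
wrist pin_tip 0.78 [0.5646 0.4011 0.2477]
wrist pin_grip 0.6 [0.5639 0.401  0.351 ]
wrist pin_tip 0.56 [0.5653 0.4031 0.2497]
wrist pin_grip 0.82 [0.5617 0.4011 0.3534]
wrist cup_1_mid 0.96 [0.446  0.1978 0.0324]
wrist cup_1_mid 0.56 [0.5582 0.4001 0.3496]
top drawer_front 0.76 [0.6495 0.0729 0.0817]
top stand_top 0.67 [0.5676 0.4055 0.0836]
top well_1 0.62 [0.6011 0.0046 0.0253]
top well_2 0.62 [0.6011 0.0046 0.0253]
top well_3 0.62 [0.6011 0.0046 0.0253]
top well_4 0.62 [0.6011 0.0046 0.0253]
top cover_grip 0.73 [ 0.6116 -0.3279  0.2384]
```

View pics/b5.png

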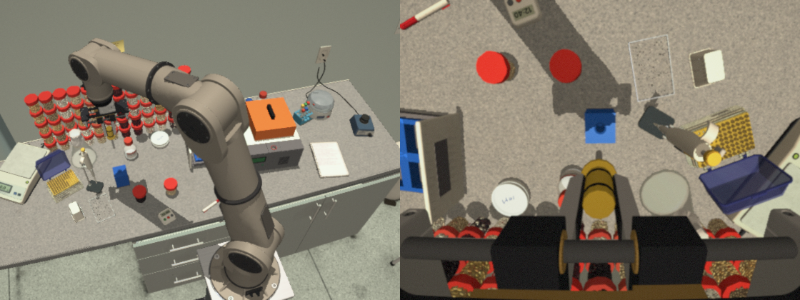

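Call:
{"op": "drive_tool", "data": {"series": [[[1, 2, -25, 0, 0, 0, -1], [0, 0, -35, 0, 0, 0, -1], [0, 0, -35, 0, 0, 0, -1], [0, 0, -30, 0, 0, 0, -1], [0, 0, -20, 0, 0, 0, -1], [0, 0, -15, 0, 0, 0, -1], [0, 0, -15, 0, 0, 0, -1], [0, 0, -10, 0, 0, 0, -1], [0, 0, 0, 0, 0, 0, -1], [0, 0, 0, 0, 0, 0, -1]]]}}

```text
time_s: 16.88
ee_pos: [0.5653, 0.4034, 0.1555]
tcp_rot: [-3.141, -0.0, -3.136]
force: [0.7, -0.5, -0.5]
opening: 0.0237
gripper_force: 30.0
```

Tip is 20 mm inside the stand without contact. Seat it and release.

Call:
{"op": "drive_tool", "data": {"series": [[[0, 0, -15, 0, 0, 0, -1], [0, 0, -15, 0, 0, 0, -1], [0, 0, -12, 0, 0, 0, -1], [0, 0, -8, 0, 0, 0, -1], [0, 0, -4, 0, 0, 0, -1], [0, 0, -2, 0, 0, 0, -1], [0, 0, 0, 0, 0, 0, -1], [0, 0, 0, 0, 0, 0, -1]]]}}

```text
time_s: 17.55
ee_pos: [0.5654, 0.4034, 0.1012]
tcp_rot: [3.141, 0.0, -3.136]
force: [-6.0, -3.8, 12.8]
opening: 0.0235
gripper_force: 30.0
```

Call:
{"op": "drive_tool", "data": {"series": [[[0, 0, 0, 0, 0, 0, 1], [0, 0, 0, 0, 0, 0, 1], [0, 0, 0, 0, 0, 0, 1], [0, 0, 0, 0, 0, 0, 1], [0, 0, 0, 0, 0, 0, 1], [0, 0, 0, 0, 0, 0, 1], [0, 0, 0, 0, 0, 0, 1], [0, 0, 0, 0, 0, 0, 1], [0, 0, 0, 0, 0, 0, 1], [0, 0, 0, 0, 0, 0, 1], [0, 0, 20, 0, 0, 0, 1], [0, 0, 30, 0, 0, 0, 1], [0, 0, 40, 0, 0, 0, 1], [-20, 0, 30, 0, 0, 0, 1], [-30, 0, 0, 0, 0, 0, 1], [0, 0, 0, 0, 0, 0, 1], [0, 0, 0, 0, 0, 0, 1]]]}}

```text
time_s: 18.97
ee_pos: [0.5141, 0.4041, 0.2204]
tcp_rot: [3.14, 0.0, -3.134]
force: [0.1, -0.0, 0.3]
opening: 0.0941
gripper_force: 0.0
```

Run:
```python
from h import *
o=r.observe(); print(o["ee_pos"],o["tcp_rot"],o["time_s"],o["opening"])
for i in range(2):
    ci,im=snap("wrist","wrist6"); lm("wrist",ci,["stand_top","pin_grip"])
for t in ["cup_1_mid","cup_2_mid","cup_3_mid","cup_4_mid"]: lm("wrist",ci,[t],3)
```

```text
[0.51409668 0.4040556  0.22037276] [ 3.14045916e+00  4.21312078e-04 -3.13386591e+00] 18.9667 0.09405288796678521
wrist pin_grip 0.96 [0.5634 0.4043 0.1138]
wrist stand_top 0.68 [0.5651 0.4054 0.0807]
wrist pin_grip 0.77 [0.5606 0.4052 0.1132]
wrist cup_1_mid 0.64 [0.4476 0.1972 0.0331]
```

View pics/wrist6.png

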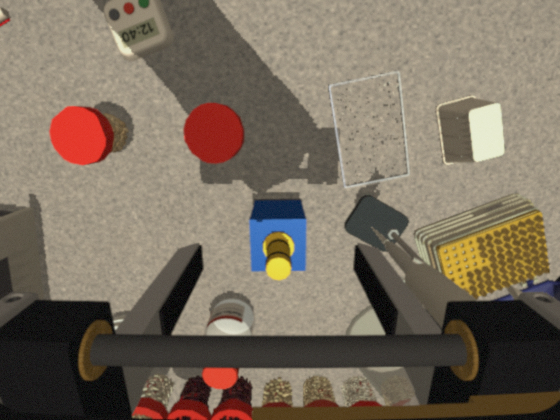

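Run:
```python
from h import *
ci=r.camera_info("wrist"); im=cv2.imread("pics/wrist6.png")
for b in ((40,95,120,175),(175,90,255,175)):
    m,p=red(im,b); q=cv2.boundingRect(p); c,rad=cv2.minEnclosingCircle(p); e=cv2.fitEllipse(p) if 0 else None
    print(q,c,rad,px(ci,(b[0]+c[0],b[1]+c[1]),.073))
```

```text
(9, 11, 65, 59) (41.29194641113281, 39.895973205566406) 33.327266693115234 [0.44839768 0.20279387 0.073     ]
(9, 13, 60, 61) (38.33333206176758, 42.33333206176758) 30.949880599975586 [0.44643775 0.33874056 0.073     ]
```

Call:
{"op": "drive_tool", "data": {"newtons": 25, "series": [[[-34, -33, 0, 0, 0, -3, 1], [-34, -33, 0, 0, 0, -3.2, 1], [0, 0, -40, 0, 0, 0, 1], [0, 0, -40, 0, 0, 0, 1], [0, 0, -40, 0, 0, 0, 1], [0, 0, -30, 0, 0, 0, 1], [0, 0, -20, 0, 0, 0, 1], [0, 0, -7, 0, 0, 0, 1], [0, 0, 0, 0, 0, 0, 1], [0, 0, 0, 0, 0, 0, -1], [0, 0, 0, 0, 0, 0, -1], [0, 0, 0, 0, 0, 0, -1], [0, 0, 0, 0, 0, 0, -1], [0, 0, 0, 0, 0, 0, -1], [0, 0, 0, 0, 0, 0, -1], [0, 0, 0, 0, 0, 0, -1], [0, 0, 0, 0, 0, 0, -1], [0, 0, 0, 0, 0, 0, -1], [0, 0, 0, 0, 0, 0, -1], [0, 0, 0, 0, 0, 0, -1]]]}}

```text
time_s: 21.13
ee_pos: [0.4558, 0.3454, 0.0429]
tcp_rot: [3.141, 0.0, 3.039]
force: [-0.0, -2.2, 6.5]
opening: 0.06
gripper_force: 25.0
```

Call:
{"op": "drive_tool", "data": {"series": [[[0, 0, 0, 0, 0, 0, 1], [0, 0, 0, 0, 0, 0, 1], [0, 0, 0, 0, 0, 0, 1], [0, 0, 0, 0, 0, 0, 1], [0, 0, 0, 0, 0, 0, 1], [-9, -5, 0, 0, 0, 0, 1], [0, 0, 0, 0, 0, 0, 0.2], [0, 0, 0, 0, 0, 0, -1], [0, 0, 0, 0, 0, 0, -1], [0, 0, 0, 0, 0, 0, -1], [0, 0, 0, 0, 0, 0, -1], [0, 0, 0, 0, 0, 0, -1], [0, 0, 0, 0, 0, 0, -1], [0, 0, 0, 0, 0, 0, -1], [0, 0, 0, 0, 0, 0, -1], [0, 0, 0, 0, 0, 0, -1]]]}}

```text
time_s: 22.47
ee_pos: [0.4466, 0.3405, 0.0425]
tcp_rot: [3.141, 0.0, 3.039]
force: [1.6, 0.0, 0.0]
opening: 0.0601
gripper_force: 25.0
```

Call:
{"op": "drive_tool", "data": {"series": [[[0, 0, 30, 0, 0, 0, -1], [0, 0, 40, 0, 0, 0, -1], [0, 0, 40, 0, 0, 0, -1], [0, 0, 40, 0, 0, 0, -1], [0, 0, 40, 0, 0, 0, -1], [15, -28, 20, 0, 0, 0, -1], [15, -28, 0, 0, 0, 0, -1], [15, -28, 0, 0, 0, 0, -1], [15, -28, 0, 0, 0, 0, -1], [15, -28, 0, 0, 0, 0, -1], [15, -28, 0, 0, 0, 0, -1], [15, -28, 0, 0, 0, 0, -1], [15, -28, 0, 0, 0, 0, -1], [15, -28, 0, 0, 0, 0, -1], [15, -28, 0, 0, 0, 0, -1], [15, -28, 0, 0, 0, 0, -1], [15, -28, 0, 0, 0, 0, -1], [0, 0, 0, 0, 0, 0, -1], [0, 0, 0, 0, 0, 0, -1]]]}}

```text
time_s: 24.05
ee_pos: [0.6266, 0.0022, 0.252]
tcp_rot: [-3.141, -0.001, 3.036]
force: [0.1, 0.1, -1.1]
opening: 0.0601
gripper_force: 25.0
```

Run:
```python
from h import *
o=r.observe(); print(o["ee_pos"],o["tcp_rot"],o["time_s"],o["opening"])
ci,im=snap("wrist","wrist7"); 
lm("wrist",ci,["well_1"],4); lm("wrist",ci,["cover_seat","drawer_front"]); 
for t in ["cup_1_mid","cup_2_mid"]: lm("wrist",ci,[t],3)
ci,im=snap("top"); lm("top",ci,["well_1"],4); lm("top",ci,["cover_seat","drawer_front","access_hole"])
```

```text
[0.62655719 0.00224944 0.25197396] [-3.14065620e+00 -7.37646922e-04  3.03604502e+00] 24.05 0.06012379259027949
wrist well_1 0.93 [0.5991 0.0025 0.0227]
wrist well_1 0.73 [ 0.6773 -0.0916  0.0203]
wrist well_1 0.64 [ 0.5875 -0.0849  0.0148]
wrist cover_seat 0.78 [ 0.6349 -0.047   0.0369]
wrist drawer_front 0.59 [0.6497 0.0731 0.0782]
wrist cup_1_mid 0.55 [0.4475 0.2009 0.0361]
wrist cup_1_mid 0.54 [ 5.983e-01 -1.000e-04  2.240e-02]
top well_1 0.92 [ 0.6747 -0.0963  0.0174]
top well_1 0.84 [0.5969 0.0078 0.0256]
top well_1 0.75 [ 0.6836 -0.0064  0.0166]
top cover_seat 0.68 [ 0.6344 -0.0467  0.037 ]
top drawer_front 0.88 [0.65   0.0717 0.0867]
top access_hole 0.58 [ 0.4672 -0.2942  0.1409]
```

View pics/wrist7.png

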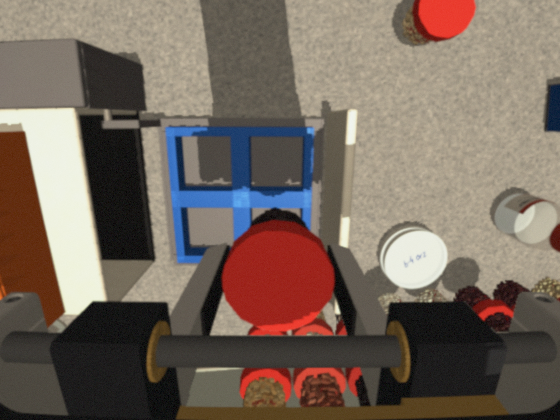

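Run:
```python
from h import *
ci=r.camera_info("wrist")
a,b,c=[px(ci,u,.05)[:2] for u in((166,127),(313,127),(176,263))]
print(a,b,c,np.linalg.norm(b-a),np.linalg.norm(c-a),(b+c)/2,np.degrees(np.arctan2(*(b-a))))
print(px(ci,(240,197),.05))
```

```text
[ 0.53992406 -0.11814607] [0.55798244 0.0534478 ] [ 0.71363543 -0.13985215] 0.17254148655026214 0.17506225998705252 [ 0.63580894 -0.04320217] 6.007643352031266
[ 0.63288741 -0.04272555  0.05      ]
```

Call:
{"op": "drive_tool", "data": {"series": [[[16, -32, 0, 0, 0, 0, -1], [16, -32, 0, 0, 0, 0, -1], [15, -31, 0, 0, 0, 0, -1], [0, 0, -20, 0, 0, 0, -1], [0, 0, -40, 0, 0, 0, -1], [0, 0, -35, 0, 0, 0, -1], [0, 0, -25, 0, 0, 0, -1], [0, 0, 0, 0, 0, 0, -1], [0, 0, 0, 0, 0, 0, -1]]]}}

```text
time_s: 25.35
ee_pos: [0.673, -0.0906, 0.1321]
tcp_rot: [-3.141, -0.002, 3.039]
force: [-0.6, -0.4, -0.3]
opening: 0.0598
gripper_force: 25.0
```

Call:
{"op": "drive_tool", "data": {"series": [[[0, -2, -20, 0, 0, 0, -1], [0, 0, -20, 0, 0, 0, -1], [0, 0, -14, 0, 0, 0, -1], [0, 0, -10, 0, 0, 0, -1], [0, 0, -4, 0, 0, 0, -1], [0, 0, 0, 0, 0, 0, -1], [0, 0, 0, 0, 0, 0, -1]]]}}

```text
time_s: 25.93
ee_pos: [0.674, -0.0927, 0.0654]
tcp_rot: [-3.142, 0.001, 3.039]
force: [-0.4, -0.3, -0.7]
opening: 0.0598
gripper_force: 25.0
```

Call:
{"op": "drive_tool", "data": {"series": [[[0, 0, -2, 0, 0, 0, -1], [0, 0, 0, 0, 0, 0, -1], [0, 0, 0, 0, 0, 0, 0.7], [0, 0, 0, 0, 0, 0, 0.7], [0, 0, 0, 0, 0, 0, 0.7], [0, 0, 0, 0, 0, 0, 0.7], [0, 0, 0, 0, 0, 0, 0.7], [0, 0, 0, 0, 0, 0, 0.7], [0, 0, 20, 0, 0, 0, 0.7], [0, 0, 35, 0, 0, 0, 0.7], [0, 0, 40, 0, 0, 0, 1], [0, 0, 40, 0, 0, 0, 1], [0, 0, 40, 0, 0, 0, 1], [-16, 21, 30, 0, 0, 0, 1], [-22, 28, 0, 0, 0, 0, 1], [-22, 28, 0, 0, 0, 0, 1], [-22, 28, 0, 0, 0, 0, 1], [-22, 28, 0, 0, 0, 0, 1], [-22, 28, 0, 0, 0, 0, 1], [-22, 28, 0, 0, 0, 0, 1]]]}}

```text
time_s: 27.6
ee_pos: [0.5242, 0.0974, 0.2676]
tcp_rot: [3.141, 0.0, 3.039]
force: [0.9, 1.0, -0.4]
opening: 0.0939
gripper_force: 0.0
```

Run:
```python
from h import *
o=r.observe(); print(o["ee_pos"],o["tcp_rot"],o["time_s"],o["opening"])
ci,im=snap("wrist","wrist8"); 
lm("wrist",ci,["well_1"],4); lm("wrist",ci,["cover_seat","drawer_front"]); 
for t in ["cup_1_mid","cup_2_mid","cup_3_mid","cup_4_mid"]: lm("wrist",ci,[t],3)
ci,im=snap("top");  
for t in ["cup_1_mid","cup_2_mid","cup_3_mid","cup_4_mid"]: lm("top",ci,[t],3)
```

```text
[0.52417834 0.09737678 0.26763419] [3.14143154e+00 4.17549978e-04 3.03921728e+00] 27.6 0.09390445433797073
wrist well_1 0.7 [0.5998 0.0034 0.0199]
wrist well_1 0.68 [ 0.5879 -0.0847  0.0152]
wrist well_1 0.65 [ 0.6854 -0.005   0.0173]
wrist cover_seat 0.84 [ 0.6378 -0.0462  0.0308]
wrist drawer_front 0.94 [0.6521 0.0685 0.0779]
wrist cup_1_mid 0.85 [0.4504 0.197  0.0344]
top cup_1_mid 0.72 [0.443  0.1992 0.0376]
top cup_2_mid 0.85 [ 0.6739 -0.1021  0.0564]
```

View pics/wrist8.png

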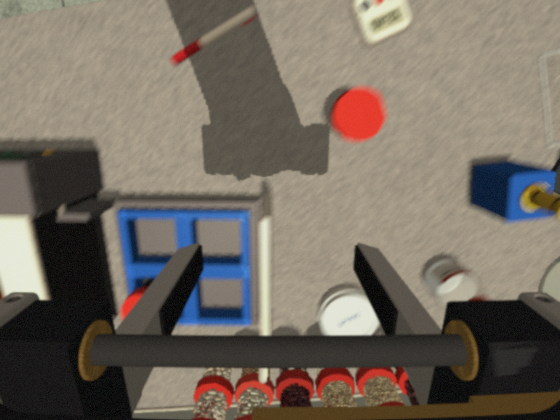

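Call:
{"op": "drive_tool", "data": {"series": [[[-19, 25, 0, 0, 0, 0, 1], [-19, 25, 0, 0, 0, 0, 1], [-19, 26, 0, 0, 0, 0, 1], [-20, 25, 0, 0, 0, 0, 1], [0, 0, -40, 0, 0, 0, 1], [0, 0, -40, 0, 0, 0, 1], [0, 0, -30, 0, 0, 0, 1], [0, 0, 0, 0, 0, 0, 1], [0, 0, 0, 0, 0, 0, 1]]]}}

```text
time_s: 29.0
ee_pos: [0.4481, 0.1969, 0.1572]
tcp_rot: [-3.14, -0.002, 3.039]
force: [1.2, 0.1, 0.9]
opening: 0.0936
gripper_force: 0.0
```

Run:
```python
from h import *
ci=r.camera_info("wrist")
o=r.observe(); print(o["ee_pos"],o["tcp_rot"],o["time_s"],o["opening"])
ci,im=snap("wrist","wrist9"); lm("wrist",ci,["cup_1_mid"],2)
c0=cv2.imread("pics/wrist8.png")
for m in r.trace("wrist","cup_1_mid")[:1]:
    h=cv2.cvtColor(im,cv2.COLOR_BGR2HSV); k=m["mask"]&((h[...,0]<8)|(h[...,0]>172))&(h[...,1]>120)
    p=cv2.findNonZero(k.astype(np.uint8)); c,rad=cv2.minEnclosingCircle(p); print(c,rad,px(ci,c,.073))
```

```text
[0.44810558 0.1968933  0.15720674] [-3.13969609e+00 -1.87035313e-03  3.03897054e+00] 29.0 0.09356892705635257
(276.4751281738281, 215.02752685546875) 34.69490051269531 [0.44587633 0.19625153 0.073     ]
```

Aligned; descend and grip.

Call:
{"op": "drive_tool", "data": {"series": [[[-1, 0, -35, 0, 0, 0, 1], [0, 0, -35, 0, 0, 0, 1], [0, 0, -25, 0, 0, 0, 1], [0, 0, -15, 0, 0, 0, 1], [0, 0, -4, 0, 0, 0, 1], [0, 0, 0, 0, 0, 0, 0.2], [0, 0, 0, 0, 0, 0, -1], [0, 0, 0, 0, 0, 0, -1], [0, 0, 0, 0, 0, 0, -1], [0, 0, 0, 0, 0, 0, -1], [0, 0, 0, 0, 0, 0, -1], [0, 0, 0, 0, 0, 0, -1], [0, 0, 0, 0, 0, 0, -1], [0, 0, 0, 0, 0, 0, -1], [0, 0, 0, 0, 0, 0, -1], [0, 0, 0, 0, 0, 0, -1]]]}}

```text
time_s: 30.48
ee_pos: [0.448, 0.1976, 0.0442]
tcp_rot: [3.141, 0.001, 3.039]
force: [-1.4, -1.2, 10.1]
opening: 0.0609
gripper_force: 25.0
```

Call:
{"op": "drive_tool", "data": {"series": [[[0, 0, 30, 0, 0, 0, -1], [0, 0, 40, 0, 0, 0, -1], [0, 0, 40, 0, 0, 0, -1], [0, 0, 40, 0, 0, 0, -1], [0, 0, 40, 0, 0, 0, -1], [18, -24, 10, 0, 0, 0, -1], [18, -24, 0, 0, 0, 0, -1], [18, -24, 0, 0, 0, 0, -1], [18, -24, 0, 0, 0, 0, -1], [18, -24, 0, 0, 0, 0, -1], [18, -24, 0, 0, 0, 0, -1], [18, -24, 0, 0, 0, 0, -1], [18, -24, 0, 0, 0, 0, -1], [3, -1, 0, 0, 0, 0, -1], [0, 0, 0, 0, 0, 0, -1], [0, 0, 0, 0, 0, 0, -1]]]}}

```text
time_s: 31.82
ee_pos: [0.5941, 0.0047, 0.2432]
tcp_rot: [-3.142, -0.001, 3.039]
force: [-0.8, 0.6, -0.5]
opening: 0.0608
gripper_force: 25.0
```

Call:
{"op": "drive_tool", "data": {"series": [[[1, 0, -35, 0, 0, 0, -1], [0, 0, -35, 0, 0, 0, -1], [0, 0, -35, 0, 0, 0, -1], [0, 0, -25, 0, 0, 0, -1], [0, 0, -20, 0, 0, 0, -1], [0, 0, -15, 0, 0, 0, -1], [0, 0, -8, 0, 0, 0, -1], [0, 0, -3, 0, 0, 0, -1], [0, 0, 0, 0, 0, 0, -1], [0, 0, 0, 0, 0, 0, -1]]]}}

```text
time_s: 32.65
ee_pos: [0.5959, 0.0048, 0.0684]
tcp_rot: [3.141, 0.001, 3.04]
force: [-1.4, -0.4, -0.4]
opening: 0.0607
gripper_force: 25.0
```

Lower the last 4 mm, release, rise and move back for a look.

Call:
{"op": "drive_tool", "data": {"series": [[[0, 0, -3, 0, 0, 0, -1], [0, 0, -1, 0, 0, 0, -1], [0, 0, 0, 0, 0, 0, 0.7], [0, 0, 0, 0, 0, 0, 0.7], [0, 0, 0, 0, 0, 0, 0.7], [0, 0, 0, 0, 0, 0, 0.7], [0, 0, 0, 0, 0, 0, 0.7], [0, 0, 0, 0, 0, 0, 0.7], [0, 0, 20, 0, 0, 0, 0.7], [0, 0, 35, 0, 0, 0, 0.7], [0, 0, 40, 0, 0, 0, 1], [0, 0, 40, 0, 0, 0, 1], [0, 0, 40, 0, 0, 0, 1], [0, 0, 40, 0, 0, 0, 1], [0, 0, 40, 0, 0, 0, 1], [0, 0, 40, 0, 0, 0, 1], [0, -20, 0, 0, 0, 0, 1], [0, -20, 0, 0, 0, 0, 1], [0, 0, 0, 0, 0, 0, 1], [0, 0, 0, 0, 0, 0, 1]]]}}

```text
time_s: 34.32
ee_pos: [0.5952, -0.0366, 0.3585]
tcp_rot: [-3.142, 0.0, 3.037]
force: [-0.3, 0.3, 0.2]
opening: 0.0939
gripper_force: 0.0
```

Run:
```python
from h import *
o=r.observe(); print(o["ee_pos"],o["tcp_rot"],o["time_s"],o["opening"])
ci,im=snap("wrist","wrist10"); 
lm("wrist",ci,["cover_seat","drawer_front","cover_grip"]); 
for t in ["cup_1_mid","cup_2_mid","cup_3_mid","cup_4_mid"]: lm("wrist",ci,[t],3)
ci,im=snap("top");  lm("top",ci,["cover_grip","cover_seat"],2)
for t in ["cup_1_mid","cup_2_mid","cup_3_mid","cup_4_mid"]: lm("top",ci,[t],2)
```

```text
[ 0.59524935 -0.03661918  0.35854425] [-3.14156557e+00  3.38784757e-05  3.03738941e+00] 34.3167 0.0939470085389711
wrist cover_seat 0.79 [ 0.6352 -0.045   0.032 ]
wrist drawer_front 0.91 [0.6522 0.0695 0.0778]
wrist cover_grip 0.61 [ 0.6111 -0.3234  0.2348]
wrist cup_1_mid 0.77 [0.5942 0.004  0.0557]
wrist cup_2_mid 0.61 [ 0.675  -0.1029  0.0557]
wrist cup_3_mid 0.19 [ 0.6753 -0.0931  0.0202]
top cover_seat 0.67 [ 0.6345 -0.0489  0.0379]
top cover_seat 0.55 [0.5983 0.0066 0.024 ]
top cup_1_mid 0.66 [0.5926 0.0067 0.0576]
top cup_2_mid 0.5 [ 0.6751 -0.1012  0.0535]
top cup_2_mid 0.31 [ 0.5884 -0.0863  0.019 ]
top cup_3_mid 0.52 [ 0.6876 -0.0044  0.0157]
```

View pics/wrist10.png

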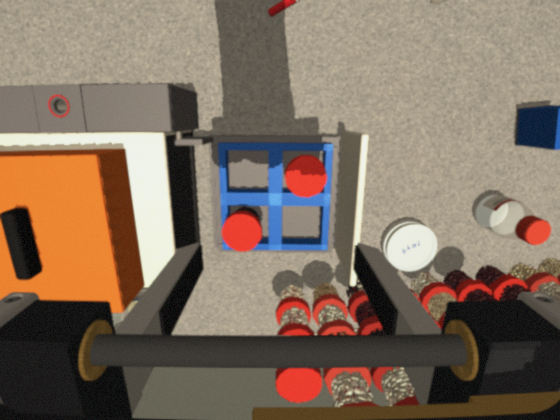

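Run:
```python
from h import *
ci=r.camera_info("wrist"); im=cv2.imread("pics/wrist10.png")
for b in((215,203,268,256),(278,150,332,202)):
    m,p=red(im,b); c,rad=cv2.minEnclosingCircle(p); q=cv2.boundingRect(p); print(q,c,rad,px(ci,(b[0]+q[0]+(q[2]-1)/2,b[1]+q[1]+(q[3]-1)/2),.093))
P=[px(ci,u,.05)[:2] for u in((219,142),(334,142),(333,250),(219,250))]; print(np.round(P,4),np.mean(P,0))
h=cv2.cvtColor(im,cv2.COLOR_BGR2HSV); m=((h[...,0]>100)&(h[...,0]<125)&(h[...,1]>120)).astype(np.uint8); m[:, :200]=0;m[:,345:]=0; m[270:]=0
p=cv2.findNonZero(m); R=cv2.minAreaRect(p); print(R); Q=[px(ci,u,.05)[:2] for u in cv2.boxPoints(R)]; print(np.round(Q,4),np.mean(Q,0), np.linalg.norm(Q[0]-Q[1]),np.linalg.norm(Q[1]-Q[2]))
# cover top face + bar
h=cv2.cvtColor(im,cv2.COLOR_BGR2GRAY)[200:290,0:45]; m=(h<45).astype(np.uint8); p=cv2.findNonZero(m); R=cv2.minAreaRect(p); print(R, px(ci,(R[0][0],200+R[0][1]),.238))
cv2.imwrite("pics/c10.png",cv2.resize(im[130:265,205:350],None,fx=5,fy=4.4,interpolation=2))
```

```text
(6, 7, 41, 42) (26.654930114746094, 27.63380241394043) 20.70016098022461 [ 0.66779428 -0.09793547  0.093     ]
(7, 5, 42, 42) (27.562376022338867, 25.719802856445312) 21.72116470336914 [0.59497602 0.00426107 0.093     ]
[[ 0.5383 -0.119 ]
 [ 0.5561  0.0543]
 [ 0.7328  0.0433]
 [ 0.7134 -0.1462]] [ 0.63518526 -0.04191605]
((275.0, 196.0), (106.0, 114.0), 90.0)
[[ 0.5397 -0.1207]
 [ 0.5573  0.0512]
 [ 0.7309  0.0417]
 [ 0.7115 -0.1476]] [ 0.63482688 -0.04386652] 0.17281297709847024 0.17379818037496841
((21.352947235107422, 42.91176223754883), (70.3353271484375, 26.92145347595215), 75.96376037597656) [ 0.60790972 -0.30779342  0.238     ]
```

View pics/c10.png

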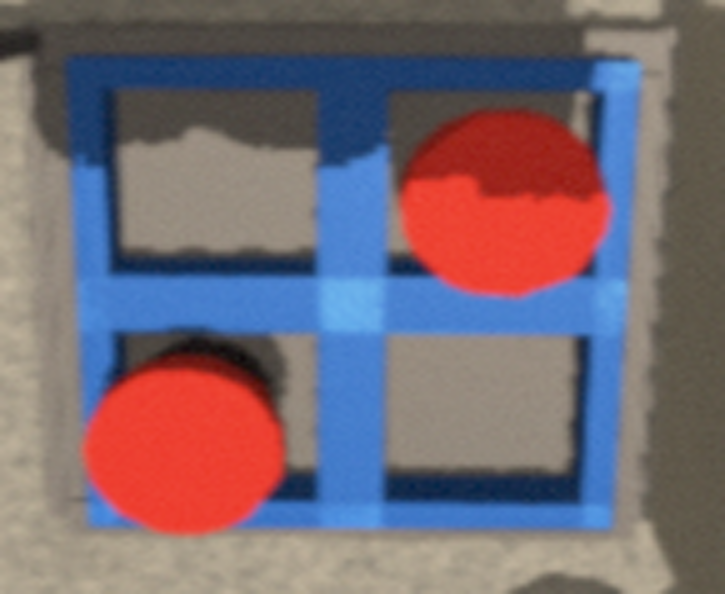

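Call:
{"op": "drive_tool", "data": {"series": [[[1, -28, 0, 0, 0, 0, 1], [1, -28, 0, 0, 0, 0, 1], [1, -28, 0, 0, 0, 0, 1], [1, -28, 0, 0, 0, 0, 1], [1, -28, 0, 0, 0, 0, 1], [2, -28, 0, 0, 0, 0, 1], [2, -28, 0, 0, 0, 0, 1], [2, -28, 0, 0, 0, 0, 1], [2, -28, 0, 0, 0, 0, 1], [2, -32, 0, 0, 0, 0, 1], [0, 0, 0, 0, 0, 0, 1], [0, 0, 0, 0, 0, 0, 1], [0, 0, 0, 0, 0, 0, 1]]]}}

```text
time_s: 36.15
ee_pos: [0.6106, -0.3193, 0.3582]
tcp_rot: [3.141, -0.0, 3.039]
force: [0.5, -0.4, -0.5]
opening: 0.094
gripper_force: 0.0
```

Run:
```python
from h import *
o=r.observe(); print(o["ee_pos"],o["tcp_rot"],o["time_s"],o["opening"])
for i in range(2):
    ci,im=snap("wrist","wrist11"); lm("wrist",ci,["cover_grip"])
```

```text
[ 0.61055558 -0.31929317  0.35818729] [ 3.14127179e+00 -3.68243987e-04  3.03929070e+00] 36.15 0.09396678432337899
wrist cover_grip 0.73 [ 0.6122 -0.3277  0.2315]
wrist cover_grip 0.85 [ 0.6128 -0.3249  0.2309]
```

View pics/wrist11.png

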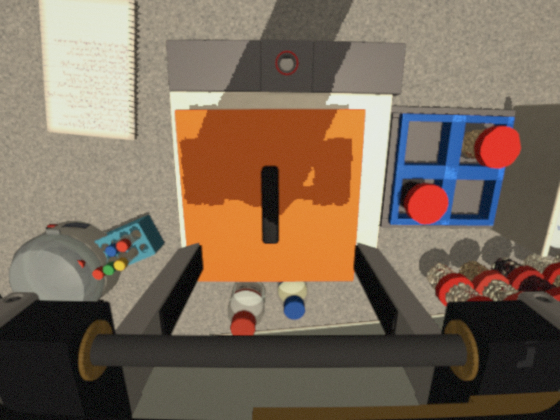

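Run:
```python
from h import *
ci=r.camera_info("wrist"); im=cv2.imread("pics/wrist11.png")
g=cv2.cvtColor(im,cv2.COLOR_BGR2GRAY)[155:255,240:300]; m=(g<45).astype(np.uint8)
p=cv2.findNonZero(m); print(cv2.boundingRect(p))
for u in ((270,167),(270,205),(270.5,243)): print(px(ci,u,.238))
C=[px(ci,u,.214)[:2] for u in((176,110),(364.5,110),(354,282),(204,282))]; print(np.round(C,4),np.mean(C,0))
a,b=px(ci,(168,93),.142),px(ci,(393,95.5),.142); print(a,b,np.degrees(np.arctan2(*(b-a)[:2])))
```

```text
(21, 11, 18, 77)
[ 0.57207548 -0.32144091  0.238     ]
[ 0.60919175 -0.32544917  0.238     ]
[ 0.64905274 -0.3292541   0.238     ]
[[ 0.5102 -0.4082]
 [ 0.5289 -0.2242]
 [ 0.7164 -0.2408]
 [ 0.6991 -0.4119]] [ 0.61364875 -0.32128235]
[ 0.48590853 -0.43632816  0.142     ] [ 0.51550543 -0.17055138  0.142     ] 6.35427817932458
```

Call:
{"op": "drive_tool", "data": {"newtons": 50, "series": [[[0, -6, -30, 0, 0, 0, 1], [0, 0, -35, 0, 0, 0, 1], [0, 0, -35, 0, 0, 0, 1], [0, 0, -25, 0, 0, 0, 1], [0, 0, -14, 0, 0, 0, 1], [0, 0, -4, 0, 0, 0, 1], [0, 0, 0, 0, 0, 0, 0], [0, 0, 0, 0, 0, 0, -0.6], [0, 0, 0, 0, 0, 0, -1], [0, 0, 0, 0, 0, 0, -1], [0, 0, 0, 0, 0, 0, -1], [0, 0, 0, 0, 0, 0, -1], [0, 0, 0, 0, 0, 0, -1], [0, 0, 0, 0, 0, 0, -1], [0, 0, 0, 0, 0, 0, -1], [0, 0, 0, 0, 0, 0, -1], [0, 0, 0, 0, 0, 0, -1], [0, 0, 0, 0, 0, 0, -1], [0, 0, 0, 0, 0, 0, -1], [0, 0, 0, 0, 0, 0, -1]]]}}

```text
time_s: 38.02
ee_pos: [0.6104, -0.3257, 0.2154]
tcp_rot: [-3.141, -0.0, 3.039]
force: [-0.0, -1.3, -0.2]
opening: 0.0174
gripper_force: 50.0
```

Call:
{"op": "drive_tool", "data": {"series": [[[0, 0, 0, 0, 0, 0, -1], [0, 0, 0, 0, 0, 0, -1], [0, 0, 0, 0, 0, 0, -1], [0, 0, 0, 0, 0, 0, -1], [0, 0, 0, 0, 0, 0, -1], [0, 0, 0, 0, 0, 0, -1]]]}}

```text
time_s: 38.52
ee_pos: [0.6104, -0.3256, 0.2154]
tcp_rot: [-3.142, -0.0, 3.039]
force: [-0.4, -1.0, -0.7]
opening: 0.0175
gripper_force: 50.0
```

Call:
{"op": "drive_tool", "data": {"series": [[[0, 0, 20, 0, 0, 0, -1], [0, 0, 30, 0, 0, 0, -1], [0, 0, 30, 0, 0, 0, -1], [2, 28, 0, 0, 0, 0, -1], [2, 28, 0, 0, 0, 0, -1], [2, 28, 0, 0, 0, 0, -1], [2, 28, 0, 0, 0, 0, -1], [2, 28, 0, 0, 0, 0, -1], [3, 28, 0, 0, 0, 0, -1], [3, 28, 0, 0, 0, 0, -1], [3, 28, 0, 0, 0, 0, -1], [3, 28, 0, 0, 0, 0, -1], [3, 28, 0, 0, 0, 0, -1], [0, 0, 0, 0, 0, 0, -1], [0, 0, 0, 0, 0, 0, -1], [0, 0, 0, 0, 0, 0, -1]]]}}

```text
time_s: 39.85
ee_pos: [0.6353, -0.046, 0.2954]
tcp_rot: [-3.141, -0.0, 3.039]
force: [-0.4, -0.3, -1.6]
opening: 0.0172
gripper_force: 50.0
```

Run:
```python
from h import *
o=r.observe(); print(o["ee_pos"],o["tcp_rot"],o["time_s"],o["opening"])
ci,im=snap("wrist","wrist12"); lm("wrist",ci,["cover_grip","cover_seat","drawer_front"])
ci,im=snap("top"); lm("top",ci,["cover_grip","cover_seat","drawer_front","cup_1_mid","cup_2_mid"])
# refit blue block in wrist11
```

```text
[ 0.63532614 -0.04602842  0.29542819] [-3.14123086e+00 -1.66426294e-04  3.03925990e+00] 39.85 0.017184549651124495
wrist cover_grip 0.61 [ 0.6392 -0.0453  0.3124]
top cover_grip 0.65 [ 0.6358 -0.0464  0.3171]
top cover_seat 0.76 [ 0.6359 -0.0467  0.0382]
top drawer_front 0.72 [0.6498 0.074  0.085 ]
top cup_1_mid 0.69 [0.5929 0.0056 0.0563]
top cup_2_mid 0.74 [0.3262 0.2435 0.011 ]
```

View pics/wrist12.png

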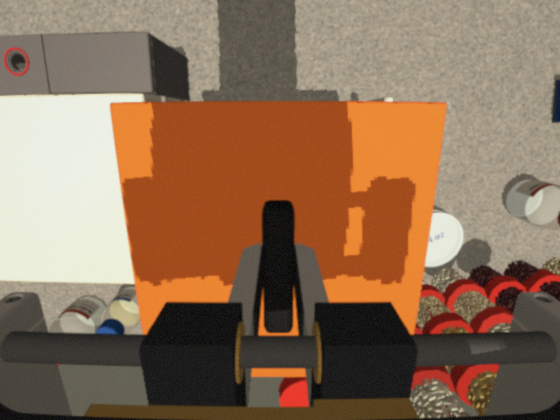

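Call:
{"op": "drive_tool", "data": {"series": [[[0, 0, -20, 0, 0, 0, -1], [0, 0, -35, 0, 0, 0, -1], [0, 0, -30, 0, 0, 0, -1], [0, 0, -25, 0, 0, 0, -1], [0, 0, -20, 0, 0, 0, -1], [0, 0, -15, 0, 0, 0, -1], [0, 0, -10, 0, 0, 0, -1], [0, 0, -5, 0, 0, 0, -1], [0, 0, 0, 0, 0, 0, -1], [0, 0, 0, 0, 0, 0, -1]]]}}

```text
time_s: 41.18
ee_pos: [0.6359, -0.0458, 0.1361]
tcp_rot: [-3.142, 0.001, 3.039]
force: [0.1, 0.1, -0.3]
opening: 0.0179
gripper_force: 50.0
```

Run:
```python
from h import *
o=r.observe(); print(o["ee_pos"],o["force"],o["moment"])
ci,im=snap("wrist","wrist13"); lm("wrist",ci,["cover_grip","drawer_front","cover_seat"])
ci,im=snap("top"); lm("top",ci,["cover_grip","cover_seat","drawer_front"])
```

```text
[ 0.63586889 -0.04576241  0.136139  ] [ 0.07368236  0.11793212 -0.33162997] [ 0.02275057  0.00723914 -0.00070148]
wrist cover_grip 0.66 [ 0.6385 -0.0486  0.1537]
wrist drawer_front 0.91 [0.6499 0.0702 0.0793]
top drawer_front 0.73 [0.6492 0.0715 0.0852]
```

View pics/wrist13.png

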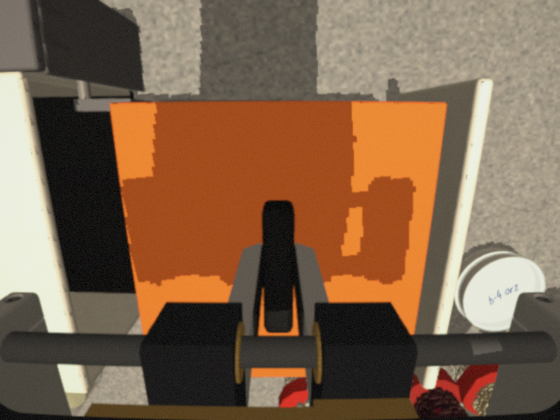

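Run:
```python
from h import *
ci=r.camera_info("wrist"); s=np.array([.6359,-.0458]); X=np.array([.9945,-.104]);Y=np.array([.104,.9945])
f=lambda u,z:(lambda d:(round(d@X*1e3,1),round(d@Y*1e3,1)))(px(ci,u,z)[:2]-s)
# TCP .1361 -> cover top z .1307
print("cover TL,TR",f((111,102),.1307),f((446,102),.1307),f((417,302),.1307))
print("panel inner/outer top near",f((478,82),.136),f((491.5,80),.136), "far",f((428,388),.136))
```

```text
cover TL,TR (np.float64(-92.5), np.float64(-92.4)) (np.float64(-92.9), np.float64(94.3)) (np.float64(34.0), np.float64(93.9))
panel inner/outer top near (np.float64(-103.3), np.float64(107.9)) (np.float64(-104.5), np.float64(115.3)) far (np.float64(102.8), np.float64(109.8))
```

Call:
{"op": "drive_tool", "data": {"series": [[[0, 0, -6, 0, 0, 0, -1], [0, 0, -6, 0, 0, 0, -1], [0, 0, -5, 0, 0, 0, -1], [0, 0, 0, 0, 0, 0, -1]]]}}

```text
time_s: 41.92
ee_pos: [0.6347, -0.0455, 0.1169]
tcp_rot: [-3.141, -0.002, 3.039]
force: [-0.6, 0.2, -1.8]
opening: 0.0175
gripper_force: 50.0
```

Call:
{"op": "drive_tool", "data": {"series": [[[0, 0, -4, 0, 0, 0, -1], [0, 0, -2, 0, 0, 0, -1], [0, 0, -1, 0, 0, 0, -1], [0, 0, 0, 0, 0, 0, -1], [0, 0, 0, 0, 0, 0, -1]]]}}

```text
time_s: 42.33
ee_pos: [0.6355, -0.0457, 0.1115]
tcp_rot: [-3.142, 0.0, 3.039]
force: [-0.6, -0.6, -1.5]
opening: 0.0181
gripper_force: 50.0
```

Call:
{"op": "drive_tool", "data": {"series": [[[0, 0, -2, 0, 0, 0, -1], [0, 0, -1, 0, 0, 0, -1], [0, 0, 0, 0, 0, 0, -1], [0, 0, 0, 0, 0, 0, -1]]]}}

```text
time_s: 42.67
ee_pos: [0.6358, -0.0457, 0.1093]
tcp_rot: [3.141, 0.001, 3.039]
force: [-2.8, -0.2, 11.1]
opening: 0.0173
gripper_force: 50.0
```

Call:
{"op": "drive_tool", "data": {"series": [[[0, 0, 0, 0, 0, 0, 0], [0, 0, 0, 0, 0, 0, 0], [0, 0, 0, 0, 0, 0, 0], [0, 0, 0, 0, 0, 0, 0], [0, 0, 0, 0, 0, 0, 0], [0, 0, 0, 0, 0, 0, 0], [0, 0, 20, 0, 0, 0, 0], [0, 0, 40, 0, 0, 0, 0], [0, 0, 40, 0, 0, 0, 0], [0, 0, 40, 0, 0, 0, 0], [2, 35, 10, 0, 0, 0, -1], [3, 35, 0, 0, 0, 0, -1], [3, 35, 0, 0, 0, 0, -1], [3, 35, 0, 0, 0, 0, -1], [3, 30, 0, 0, 0, 0, -1], [0, 0, 0, 0, 0, 0, -1], [0, 0, 0, 0, 0, 0, -1], [0, 0, 0, 0, 0, 0, -1]]]}}

```text
time_s: 44.17
ee_pos: [0.6494, 0.1237, 0.2583]
tcp_rot: [-3.141, -0.0, 3.039]
force: [-0.2, 0.2, -0.1]
opening: 0.0008
gripper_force: 0.0
```

Run:
```python
from h import *
o=r.observe(); print(o["ee_pos"],o["tcp_rot"],o["time_s"],o["opening"])
ci,im=snap("wrist","wrist14"); lm("wrist",ci,["cover_grip","cover_seat","drawer_front","pin_grip","stand_top"])
ci,im=snap("top","top14"); lm("top",ci,["cover_grip","cover_seat","drawer_front","pin_grip"])
for c in ("wrist","top"):
  for t in ["cup_1_mid","cup_2_mid"]: lm(c,r.camera_info(c),[t])
```

```text
[0.64940379 0.12373561 0.25833402] [-3.14097389e+00 -1.61562507e-04  3.03910032e+00] 44.1667 0.0007800586350355342
wrist cover_grip 0.7 [ 0.6395 -0.0457  0.1244]
wrist cover_seat 0.71 [ 0.7086  0.3407 -0.0028]
wrist drawer_front 0.65 [0.6482 0.0702 0.0781]
wrist pin_grip 0.88 [0.562  0.4061 0.1132]
wrist stand_top 0.57 [0.5622 0.4016 0.0813]
top cover_grip 0.93 [ 0.6371 -0.0478  0.1301]
top cover_seat 0.48 [0.3284 0.24   0.0101]
top drawer_front 0.9 [0.6498 0.0709 0.0829]
top pin_grip 0.49 [0.5644 0.402  0.1127]
top cup_1_mid 0.68 [ 0.6345 -0.0449  0.129 ]
```

Call:
{"op": "drive_tool", "data": {"series": [[[5, 0, -40, 0, 0, 0, -1], [0, 0, -40, 0, 0, 0, -1], [0, 0, -40, 0, 0, 0, -1], [0, 0, -40, 0, 0, 0, -1], [0, 0, -23, 0, 0, 0, -1], [-1, -12, 0, 0, 0, 0, -1], [-1, -12, 0, 0, 0, 0, -1], [-1, -6, 0, 0, 0, 0, -1], [-1, -5, 0, 0, 0, 0, -1], [-1, -8, 0, 0, 0, 0, -1], [-1, -10, 0, 0, 0, 0, -1], [-1, -12, 0, 0, 0, 0, -1], [-1, -12, 0, 0, 0, 0, -1]]]}}

```text
time_s: 46.0
ee_pos: [0.6467, 0.0467, 0.0763]
tcp_rot: [3.141, 0.001, 3.04]
force: [0.6, 3.1, 3.1]
opening: 0.0002
gripper_force: 1.9
```

Call:
{"op": "drive_tool", "data": {"series": [[[-1, -12, 0, 0, 0, 0, -1], [-1, -12, 0, 0, 0, 0, -1], [-2, -12, 0, 0, 0, 0, -1], [-1, -12, 0, 0, 0, 0, -1], [-1, -12, 0, 0, 0, 0, -1], [-2, -12, 0, 0, 0, 0, -1], [-1, -12, 0, 0, 0, 0, -1], [-1, -12, 0, 0, 0, 0, -1], [-2, -12, 0, 0, 0, 0, -1], [-1, -12, 0, 0, 0, 0, -1], [-1, -12, 0, 0, 0, 0, -1], [-2, -12, 0, 0, 0, 0, -1], [-1, -12, 0, 0, 0, 0, -1], [-1, -12, 0, 0, 0, 0, -1], [-1, -10, 0, 0, 0, 0, -1], [0, 0, 0, 0, 0, 0, -1]]]}}

```text
time_s: 47.33
ee_pos: [0.6265, -0.1334, 0.0753]
tcp_rot: [-3.141, -0.001, 3.037]
force: [-1.4, 2.2, 0.2]
opening: 0.0003
gripper_force: 1.4
```

Call:
{"op": "drive_tool", "data": {"series": [[[-1, -6, 0, 0, 0, 0, -1], [-1, -6, 0, 0, 0, 0, -1], [0, -4, 0, 0, 0, 0, -1], [0, -4, 0, 0, 0, 0, -1], [0, -3, 0, 0, 0, 0, -1], [0, 0, 0, 0, 0, 0, -1]]]}}

```text
time_s: 47.83
ee_pos: [0.6249, -0.1543, 0.0752]
tcp_rot: [-3.141, -0.001, 3.039]
force: [-0.7, 1.7, -0.4]
opening: 0.0003
gripper_force: 0.6
```

Call:
{"op": "drive_tool", "data": {"series": [[[0, -3, 0, 0, 0, 0, -1], [0, -3, 0, 0, 0, 0, -1], [0, -3, 0, 0, 0, 0, -1], [0, 0, 0, 0, 0, 0, -1]]]}}

```text
time_s: 48.17
ee_pos: [0.625, -0.1601, 0.0752]
tcp_rot: [3.139, -0.002, 3.041]
force: [-6.1, 15.3, 5.8]
opening: 0.0005
gripper_force: 7.6
```

Call:
{"op": "drive_tool", "data": {"series": [[[0, -2, 0, 0, 0, 0, -1], [0, -2, 0, 0, 0, 0, -1], [0, 0, 0, 0, 0, 0, -1], [0, 0, 0, 0, 0, 0, -1]]]}}

```text
time_s: 48.5
ee_pos: [0.625, -0.1603, 0.0752]
tcp_rot: [3.135, -0.004, 3.044]
force: [-11.0, 33.1, 14.2]
opening: 0.0005
gripper_force: 15.8
```

Call:
{"op": "drive_tool", "data": {"series": [[[0, 5, 0, 0, 0, 0, -1], [1, 15, 0, 0, 0, 0, -1], [2, 30, 0, 0, 0, 0, -1], [2, 30, 0, 0, 0, 0, -1], [2, 30, 30, 0, 0, 0, -1], [2, 30, 40, 0, 0, 0, -1], [2, 30, 40, 0, 0, 0, -1], [-10, 30, 40, 0, 0, 0, -1], [-20, 30, 30, 0, 0, 0, -1], [-20, 20, 0, 0, 0, 0, -1], [0, 0, 0, 0, 0, 0, -1], [0, 0, 0, 0, 0, 0, -1]]]}}

```text
time_s: 49.5
ee_pos: [0.5896, 0.0654, 0.2315]
tcp_rot: [3.141, 0.001, 3.042]
force: [0.5, -0.2, -0.4]
opening: 0.0008
gripper_force: 0.0
```

Run:
```python
from h import *
o=r.observe(); print(o["ee_pos"],o["time_s"],o["force"])
T=["drawer_front","pin_grip","petri","white_bottle","bench_timer_mid"]
for c in ("wrist","top"):
    ci,im=snap(c,c+"15"); lm(c,ci,T); lm(c,ci,["cup_1_mid"],3)
```

```text
[0.58956831 0.06539077 0.23150961] 49.5 [ 0.54752092 -0.23801455 -0.4074093 ]
wrist drawer_front 0.68 [ 0.6207 -0.171   0.0769]
wrist petri 0.76 [ 0.7519  0.1823 -0.0018]
wrist white_bottle 0.65 [ 0.7068  0.3415 -0.0015]
top pin_grip 0.47 [0.5638 0.4005 0.114 ]
top white_bottle 0.68 [0.7113 0.3371 0.0011]
top bench_timer_mid 0.63 [0.33   0.2414 0.0118]
```

```bash
python3 -c "
from h import *
print(r.finish_job())"
```

```text
the job is handed in; nothing more can be done
None
```

The job is handed in with no verdict returned: the last checks showed the pin back in its stand, both loose cups in wells, the cover down on its ledge, the drawer shut and staying shut, and the dishes, bottle and timer undisturbed, but I viewed 15 pictures, one over the limit of 14.

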